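# Clip the egg mould shut

## Task

Clip the hinged egg mould shut for setting: take the large clip out of its rack slot, where its tails cannot be reached, put it down on the open bench, and take it again by its tails so that squeezing them opens the jaws. Push the open jaws level and square over the mould's upright free edge, about halfway up, until the edge is fully home against the clip's throat, then let the clip close, so that it alone holds the mould shut. Leave everything else where it is.

Things in the scene. Friction and masses are not known exactly. Their poses are not given: they have to be found in the camera images.
- clip: Large black sprung clip like a clothes peg, lying on its side (hinge pin upright): 140 mm long, 32 mm high, 0.11 kg. Origin: under the pin, on the underside. x: along the clip, tails to jaws. When open, this frame (one of the two arms) is turned +half the joint value from the clip's centre line.
- clip_tails (a point): Middle between the large clip's tails, 60 mm behind the pin, 16 mm above the underside. Across the outside the tails are 53 mm wide here, splaying to 57 mm at their ends (73 mm behind the pin); squeezed right together 24 mm, the outer faces then parallel. Squeezing takes about 20 N.
- clip_jaws (a point): Middle of the large clip's jaws, 52 mm ahead of the pin, 16 mm above the underside; shut, 24 mm wide over the outside here. Jaws end 68 mm ahead of the pin; gripping pads from 42 mm on. Wide open, the pads stand 23 mm apart at 42 mm and 33 mm at the tips.
- clip_throat (a point): Front of the large clip's throat stop, a round post between the arms, 24 mm ahead of the pin, 16 mm above the underside: the edge of the gripped thing comes to rest against it.
- clip_jaw (a joint): Angle between the two arms of the large clip: 0 jaws shut, 0.48 rad wide open (tails squeezed together), about 0.11 when gripping 8 mm. A spring closes it.
- clip_pivot (a point): Point on the large clip's hinge pin at half its height (16 mm above the underside as it lies); same axes as the clip.
- mould: White egg mould, upright on a grey base (200 x 90 x 18 mm, fixed): two plates 170 mm wide, 4 mm thick, from 20 to 210 mm above the bench, an egg bulging in the middle, hinged like a book along one upright edge. Origin: under the base, in the plane where the plates meet. x: from free edge to hinged edge; fixed rear plate on the -y side, hinged front plate on +y. Flat margin at free edge: 50 mm.
- mould_front (a joint): Opening angle of the mould's front plate: 0 shut, about 0.04 rad as it springs ajar. The hinge is 170 mm from the free edge, so ajar the front plate's edge stands about 7 mm off the rear plate, towards the mould's +y; the pair with its gap is then 15 mm thick, shut 8 mm.
- mould_edge (a point): Middle of the mould's upright free edge, in the plane where the plates meet, 115 mm above the bench; same axes as the mould (x points from the edge into the mould).
- rack: Steel rack fixed to the bench, 90 mm deep (x), 222 mm wide (y), 50 mm high, with three slots side by side, each 66 mm wide, 72 mm apart, open to the top and to -x; no floor. Origin: centre of its underside. The large clip lies on the bench in one slot, tails in, jaws sticking out to -x, its pin about 17 mm outside the slot's mouth.
- small_clip: A smaller black clip, 105 mm long, 24 mm high, its jaws 17 mm wide; a rigid bystander in one slot of the rack. Origin: under its pin, x towards its jaws.
- scraper: Bench scraper with black handle and 45 mm wide steel blade, 160 mm long; a bystander in one slot of the rack. Origin: underside, near its middle, x towards the blade.
- cutter: Steel ring cutter, 72 mm across, 40 mm high; bystander. Origin: centre of its underside.
- jug: Clear plastic jug with a handle, 100 mm across, 130 mm high; bystander. Origin: centre of its underside.
- bottle: White bottle, 56 mm across, 150 mm high; bystander. Origin: centre of its underside.
- bowl: Steel bowl, 120 mm across, 50 mm high; bystander. Origin: centre of its underside.
- jar: Glass jar with steel cap, 60 mm across, 85 mm high; bystander. Origin: centre of its underside.
- brush: Pastry brush lying down, 190 mm long; bystander. Origin: on its underside.
Mind the look-alikes: they are no part of the job. What is shaped like the clip but white is not meant.

How it is judged:
On the way, in this order (a step that is already met when the one before it is completed fails the run):
1. the large clip, moved out of its place in the rack, lies on the bench, let go (distance of clip from where it was at the start of the episode above 0.05 m and height (world z) of clip below 0.006 m and angle between clip's own z axis and vertical below 0.15 rad and contact force between clip and the fingers below 0.1 N and linear speed of clip below 0.02 m/s), for 0.2 s.
2. the large clip's tails are squeezed so that its jaws stand wide open (value of joint clip_jaw above 0.3 rad), for 0.2 s.
At the end, for the whole second after the job is handed in: Mould shut (within 0.012 rad) and held by the large clip alone, gripping with over 5 N: its pin 15 to 36 mm out from the free edge (24 mm is home), within 15 mm of the plates' plane and 35 mm of the edge's mid-height, level and square within 0.35 rad, at rest (value of joint mould_front below 0.012 rad and contact force between clip and mould above 5 N and x of clip_pivot in the frame of mould_edge between -0.036 and -0.015 m and y of clip_pivot in the frame of mould_edge between -0.015 and 0.015 m and z of clip_pivot in the frame of mould_edge between -0.035 and 0.035 m and angle between the x axis of clip and the x axis of mould, either way round below 0.35 rad and linear speed of clip below 0.02 m/s and angular speed of clip below 0.2 rad/s); the robot touches nothing.
It fails at once if any bystander (small clip, scraper, cutter, jug, bottle, bowl, jar, brush) is moved by more than 40 mm (distance of any of small_clip, scraper, cutter, jug, bottle, bowl, jar, brush from where it was at the start of the episode above 0.04 m).
It also fails if it takes over 59 s, if anything falls off the work surface, if the arm or the gripper's body presses on something with over 40 N, if the wrist force passes 120 N, or if a joint passes its speed limit or range.

## Robot

A 6-joint arm with a two-finger parallel gripper is mounted at the origin on the work surface. World frame = base frame: x ahead of the robot, y to its left, z up, the work surface at z = 0. Lengths are in m, angles in rad, forces in N, time in s.
With the tool pointing down it reaches from about 0.3 to 0.825 m from the base axis. Payload 5.4 kg.
Tool frame: the origin (TCP) lies at the very end of the fingers, on their centre line; the grasp point (between the pads) lies 19 mm behind it; z points along the fingers, y is the line along which they close (so a half turn about z gives the same grasp; the last joint's range is limited). The gripper opens to 92 mm and grips with 3 to 60 N. Pads are 20 mm wide; open, the fingers measure 128 mm over their backs; the gripper's body (75 mm by 189 mm) begins 69 mm behind the grasp point.
Start: joints at [0.951, 0.158, 1.597, -0, 1.386, -0.21], TCP at [0.229, 0.527, 0.215] pointing down, gripper open.
Joint ranges: [-2.91, 2.91], [-0.94, 2.29], [0.18, 2.7], [-1.29, 4.43], [0.17, 2.64], [-3, 3]. Speed limits (rad/s): [2.57, 2.57, 3.14, 3.14, 3.14, 3.14].

## Interface

Orientations are given as a unit quaternion [w, x, y, z].
In Python, from workcell import sensors, viewer, workorder gives the robot as it stands. The module is installed in compiled form; this text tells all that it offers.
- The arm moves only by the tool play_rows, never from a script. Its argument "commands" is a list that holds one entry, the list of rows, each a list of 7 numbers: the shift along the tool's x, y, z normalised to -1 to 1, where 1 is 20 cm, then the turn, a rotation vector about the tool's x, y, z normalised to -1 to 1, where 1 is 180 degrees, then the opening, from -1 (shut) to 1 (fully open). In form: [[[x, y, z, wx, wy, wz, hand], ...]]. A call has 1 to 20 rows; each row is the pose to reach, as a shift and turn from the pose commanded when the call began, along the tool's axes at that moment, turning the shorter way round; what a row does not reach only later rows make up. A row lasts 1/8 s, in which the tool goes at most 62.5 mm and 10.7 degrees, less where a joint would pass 70% of its speed; a pose out of reach is approached as far as the arm can. A call with a number of a shift or a turn outside -1 to 1 is refused whole. A call with a gripper value outside its range is refused whole. The fingers move at their own pace and stop on an object; "squeeze" is the grip in N (left out, the last holds). Time passes only in rows, so rows that repeat a pose let the fingers close. It gives the time, the measured TCP pose, the force, the opening and the grip force at its end, in the units of the state.
- sensors.get_state(): the state, without advancing time (a new reading comes with each control period).
- viewer.get_image(name): name is "scene" or "top"; returns a dict with "color" (400x640x3 uint8, blue, green, red), "vfov" (degrees; the focal length in pixels is half the picture's height over the tangent of half this angle, whatever the lens; pixels are square), "cx", "cy" (the principal point, pixels), "D" ([k1, k2, p1, p2, k3] as OpenCV has them; the pictures are not rectified), "xyz" and "rotation" of the camera in the world. Camera axes: x right, y down, z forward; pixel columns grow to the right and rows downward; lengths in m; the calibration is good to about 2 mm. A picture is of the moment at which its call begins. There is no depth.
- workorder.sign_off(): hands the job in; it is judged then, once.
Trained networks look in a picture, given as the dict that the camera call returned (one of the last four; its "shot" number tells which), for a name from the list of things; names that differ only in an ending like _2 or _b are one class to them, and where a whole thing is asked for, a point or a joint stands for the part that bears it (a point fixed in the world has none). Each returns a list of dicts, best first, with "score" (0 to 1); they miss things now and then, are a little off and sometimes report something else, mostly with a low value. They report only what shows in the picture. A call takes as long as a camera call. They do not tell look-alikes from the thing itself.
- viewer.cut_out(picture, target): "pixels" (400x640 bool, what is visible of it) and "bbox" ([centre column, centre row, width, height] in pixels, round what is visible of it).
The state is a dict: "clock": time; "joint_positions": joint angles; "joint_velocities": joint speeds; "joint_torque": joint torques, N m; "eef_pos": TCP position; "tool_rot": TCP orientation; "ft_force": force on the tool from outside, world axes, zero at the start; "moment": the same for the moment, N m; "opening": finger opening in m; "gripper_force": force on a finger pad.
Only numpy, scipy, OpenCV 4.12 (cv2) and the standard library are available. Lean on these libraries where they do the work, as an engineer would, in place of code of your own. Each camera call takes 0.05 s, during which the arm holds its last target. There are 200 camera calls.

## Working session

There is one attempt and no reset: what is moved stays moved. The work goes in short steps, Python scripts to look and compute and a tool call to move; the robot and the scene stay as the last step left them, time stands still between calls to the robot, and variables do not carry over. Pictures are saved under pics/ and viewed, at most 10 in all, crops included, and the job is handed in when it is done.

Besides the shell and the picture viewer there is one more tool, called after ">>>" as name([rows], argument=value, ...), one row to a line, values as JSON. play_rows: Moves the arm, as the interface text tells. Scaled input: -1 to 1 covers 20 cm each way for a shift and 180 degrees each way for a turn. Its arguments: {"type":"object","properties":{"commands":{"type":"array","items":{"type":"array","items":{"type":"array","items":{"type":"number","minimum":-1,"maximum":1}}}},"squeeze":{"type":"number"}},"required":["commands"]}

```bash
mkdir -p pics; cat > h.py <<'E'
import numpy as np, cv2
from workcell import sensors, viewer, workorder
from scipy.spatial.transform import Rotation as R
def rot(c):
    r=np.array(c["rotation"],float)
    return r if r.shape==(3,3) else R.from_quat([r[1],r[2],r[3],r[0]]).as_matrix()
def K(c):
    f=200/np.tan(np.radians(c["vfov"])/2); return np.array([[f,0,c["cx"]],[0,f,c["cy"]],[0,0,1]])
def proj(c,P):
    Rw=rot(c); P=np.atleast_2d(np.asarray(P,float))
    rv,_=cv2.Rodrigues(Rw.T); t=-Rw.T@np.array(c["xyz"])
    return cv2.projectPoints(P,rv,t,K(c),np.array(c["D"],float))[0][:,0]
def ray(c,px,z):
    p=cv2.undistortPoints(np.array(px,float).reshape(-1,1,2),K(c),np.array(c["D"],float))[:,0]
    d=np.c_[p,np.ones(len(p))]@rot(c).T; o=np.array(c["xyz"])
    return o+d*((z-o[2])/d[:,2])[:,None]
E
python3 - <<'E'
from h import *
for n in("scene","top"):
    c=viewer.get_image(n); cv2.imwrite(f"pics/{n}0.png",c["color"])
    print(n,c["vfov"],c["cx"],c["cy"],c["D"],c["xyz"],c["rotation"])
    for t in("clip","mould","rack","small_clip","scraper","cutter","jug","bottle","bowl","jar","brush"):
        print(t,[(np.round(d["score"],2),np.round(d["bbox"]).astype(int).tolist()) for d in viewer.cut_out(c,t)])
E
```

```text
scene 57.8754283894463 315.0299620670041 197.96230510686982 [0.00860827 0.         0.         0.         0.        ] [1.07394166 0.18141573 1.01477482] [-0.17089965  0.59319624  0.75654314 -0.21576377]
clip [(np.float64(0.92), [244, 208, 24, 39]), (np.float64(0.56), [263, 166, 39, 29])]
mould [(np.float64(0.69), [416, 236, 82, 71]), (np.float64(0.58), [351, 178, 45, 27]), (np.float64(0.49), [246, 211, 24, 41])]
rack [(np.float64(0.74), [218, 224, 78, 41])]
small_clip [(np.float64(0.52), [202, 201, 18, 28]), (np.float64(0.4), [417, 232, 85, 74])]
scraper [(np.float64(0.96), [228, 211, 24, 45]), (np.float64(0.37), [348, 282, 23, 32])]
cutter [(np.float64(0.58), [244, 211, 27, 37])]
jug [(np.float64(0.91), [314, 271, 53, 51])]
bottle [(np.float64(0.83), [349, 283, 18, 30]), (np.float64(0.62), [313, 271, 53, 53]), (np.float64(0.51), [244, 209, 20, 36])]
bowl [(np.float64(0.56), [207, 137, 38, 30]), (np.float64(0.42), [418, 235, 85, 67])]
jar [(np.float64(0.95), [443, 181, 30, 28])]
brush [(np.float64(0.74), [349, 180, 48, 30])]
top 49.39327722501653 326.38083390954256 203.21747759826982 [-0.10673637  0.          0.          0.          0.        ] [0.39365517 0.02249311 1.35328842] [ 0.03965895 -0.6985509   0.71334452 -0.03991736]
clip [(np.float64(0.81), [402, 257, 24, 13]), (np.float64(0.67), [385, 195, 20, 41])]
mould [(np.float64(0.94), [217, 199, 78, 34])]
rack [(np.float64(0.84), [406, 173, 78, 36])]
small_clip [(np.float64(0.52), [430, 189, 18, 36])]
scraper [(np.float64(0.67), [410, 193, 16, 50])]
cutter [(np.float64(0.43), [341, 167, 21, 26])]
jug [(np.float64(0.57), [300, 137, 41, 45])]
bottle [(np.float64(0.9), [271, 143, 23, 25])]
bowl [(np.float64(0.6), [466, 268, 39, 40])]
jar [(np.float64(0.72), [195, 277, 26, 16]), (np.float64(0.19), [383, 196, 19, 42])]
brush [(np.float64(0.88), [297, 261, 62, 24])]
```

```bash
python3 - <<'E'
import cv2
a=cv2.imread("pics/scene0.png");b=cv2.imread("pics/top0.png")
cv2.imwrite("pics/s1.png",cv2.resize(a[100:320,160:480],(800,550),interpolation=cv2.INTER_CUBIC))
cv2.imwrite("pics/t1.png",cv2.resize(b[110:320,170:490],(800,525),interpolation=cv2.INTER_CUBIC))
E
```

```text
(no output)
```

View pics/s1.png

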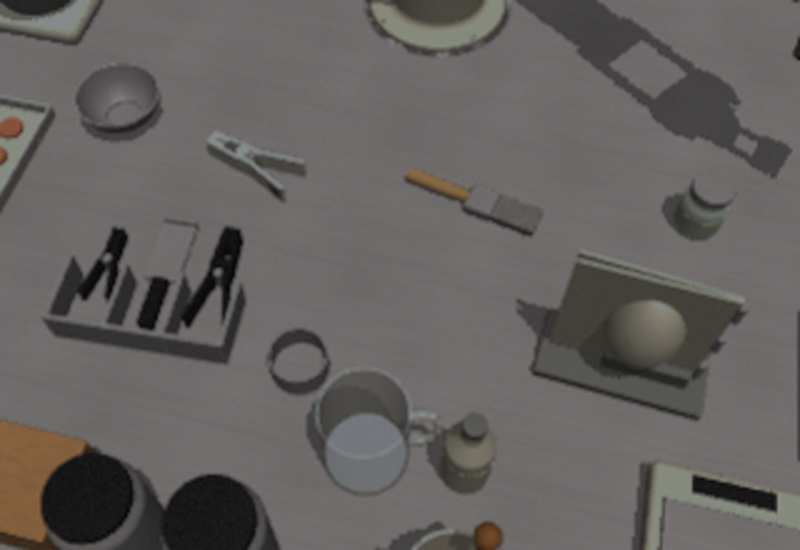

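View pics/t1.png

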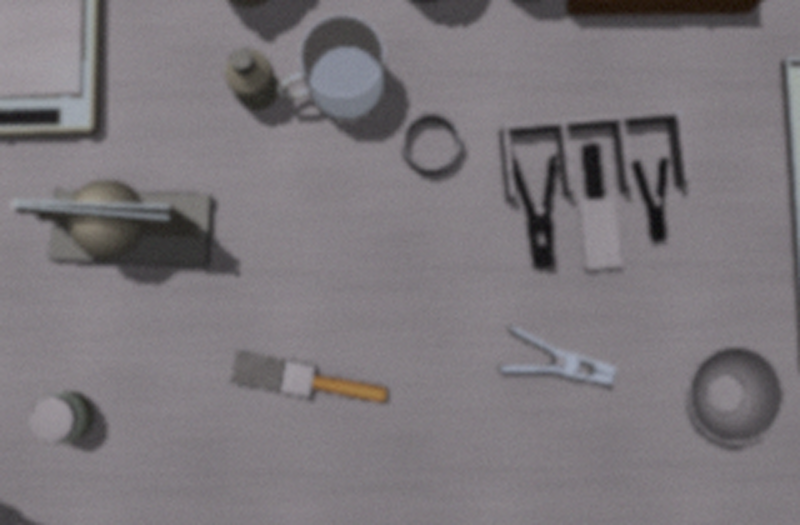

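Candidates for the clip, in top view (crop px): the black large clip at about (541,215), which is image (386,196), in the left slot. The small black clip is at (652,195), image (430,188), and the white look-alike at (560,360), image (394,254). I choose the left-slot one, the larger and black. The mould is at image (217,199) with its hinge knobs on the left (+y), so its free edge is at the right (-y).

```bash
python3 - <<'E'
from h import *
s=sensors.get_state(); print(s["eef_pos"],s["tool_rot"],R.from_quat(np.roll(s["tool_rot"],-1)).as_matrix().round(3).tolist(),s["opening"])
c=viewer.get_image("top")
t=lambda u,v:(170+u/2.5,110+v/2.5)
print("plate top",ray(c,[t(15,207),t(170,212)],.21).round(3).tolist())
print("base",ray(c,[t(52,262),t(212,262),t(212,195)],.018).round(3).tolist())
print("clip jaw end, pin, tails",ray(c,[t(543,268),t(541,225),t(516,160),t(556,158)],.03).round(3).tolist())
for d in viewer.cut_out(c,"clip"):
    v,u=np.nonzero(d["pixels"]); P=ray(c,np.c_[u,v],.032)[:,:2]
    print(d["score"],P.mean(0),np.linalg.eigh(np.cov(P.T))[1][:,1],c["color"][v,u].mean(0))
rk=t(503,203),t(500,130),t(680,118),t(686,190)
print("rack",ray(c,rk,.05).round(3).tolist())
a=cv2.resize(c["color"][150:225,360:445],None,fx=4.7,fy=4.7,interpolation=cv2.INTER_CUBIC)
b=cv2.resize(c["color"][170:225,165:265],(400,220),interpolation=cv2.INTER_CUBIC)
e=viewer.get_image("scene"); k=cv2.resize(e["color"][195:275,365:465],None,fx=4,fy=4,interpolation=cv2.INTER_CUBIC)
im=np.zeros((600,800,3),np.uint8); im[:a.shape[0],:a.shape[1]]=a[:,:400]; im[:220,400:]=b; im[240:240+k.shape[0],400:]=k
cv2.imwrite("pics/c2.png",np.clip(im.astype(int)*1.6,0,255).astype(np.uint8))
E
```

```text
[0.22908277 0.52737169 0.21459278] [-1.89970873e-05  2.03464499e-01  9.79082324e-01 -1.12109990e-05] [[-0.917, 0.398, -0.0], [0.398, 0.917, -0.0], [0.0, -0.0, -1.0]] 0.09146920648234017
plate top [[0.56, 0.424, 0.21], [0.55, 0.256, 0.21]]
base [[0.517, 0.443, 0.018], [0.513, 0.242, 0.018], [0.597, 0.242, 0.018]]
clip jaw end, pin, tails [[0.496, -0.165, 0.03], [0.549, -0.164, 0.03], [0.631, -0.136, 0.03], [0.632, -0.186, 0.03]]
0.69 [ 0.56124922 -0.16036494] [-0.9975665  -0.06972143] [46.84419263 44.22379603 46.45892351]
0.65 [ 0.37665968 -0.20532201] [0.25536184 0.96684556] [151.40659341 139.50549451 136.17582418]
rack [[0.575, -0.116, 0.05], [0.665, -0.115, 0.05], [0.676, -0.338, 0.05], [0.586, -0.341, 0.05]]
```

View pics/c2.png

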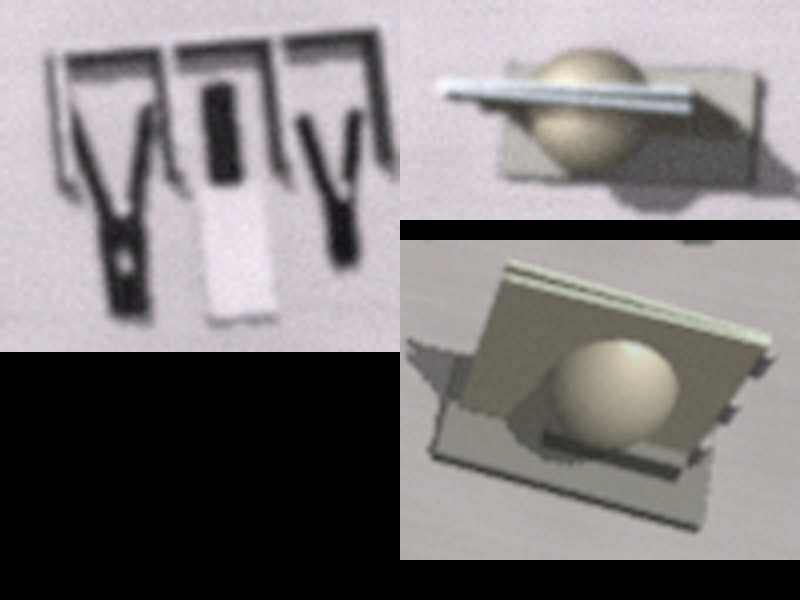

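The crop shows the large black clip with its jaw end at image (387.7,217), its pin at about (385,195.5) and its tails inside the left slot. The mould plates' free edge is at the right in the top view, about (237.5,192.5) for the rear plate and (237.5,196.5) for the front. In the scene view it is at (392,203).

```bash
python3 - <<'E'
from h import *
c=viewer.get_image("top");e=viewer.get_image("scene")
print("top: rear free, front free, hinge",ray(c,[(237.5,192.5),(237.5,196.5),(176.2,192.3)],.21).round(3).tolist())
T=lambda u,v:(365+(u-400)/4,195+(v-240)/4)
print("scene: front free, rear free, hinge",ray(e,[T(511,264),T(505,279),T(770,340)],.21).round(3).tolist())
print("scene base right/left/bottom",ray(e,[T(697,528),T(432,455),T(462,360)],.018).round(3).tolist())
print("top base",ray(c,[(165+160/4,170),(254.5,188),(253.5,216),(190,214)],.018).round(3).tolist())
t=lambda u,v:(360+u/4.7,150+v/4.7)
print("clip top jawend,pin,tails",ray(c,[t(130,316),t(118,213),t(73,108),t(150,103)],.032).round(3).tolist())
S=lambda u,v:(160+u/2.5,100+v/2.5)
print("clip scene jawend,tail,tail",ray(e,[S(231,232),S(188,320),S(227,318)],.032).round(3).tolist())
E
```

```text
top: rear free, front free, hinge [[0.557, 0.257, 0.21], [0.546, 0.257, 0.21], [0.561, 0.424, 0.21]]
scene: front free, rear free, hinge [[0.546, 0.263, 0.21], [0.559, 0.261, 0.21], [0.563, 0.429, 0.21]]
scene base right/left/bottom [[0.612, 0.442, 0.018], [0.602, 0.247, 0.018], [0.517, 0.257, 0.018]]
top base [[0.658, 0.4, 0.018], [0.597, 0.243, 0.018], [0.51, 0.246, 0.018], [0.52, 0.446, 0.018]]
clip top jawend,pin,tails [[0.496, -0.166, 0.032], [0.564, -0.16, 0.032], [0.634, -0.133, 0.032], [0.636, -0.184, 0.032]]
clip scene jawend,tail,tail [[0.507, -0.163, 0.032], [0.641, -0.172, 0.032], [0.627, -0.127, 0.032]]
```

```bash
cat >> h.py <<'E'
def to(x,y,z,yaw,s=None):
    "row numbers (scaled) from the present pose to world TCP x,y,z, tool pointing down with tool x at yaw deg"
    s=s or sensors.get_state(); R0=R.from_quat(np.roll(s["tool_rot"],-1))
    a=np.radians(yaw); X=[np.cos(a),np.sin(a),0]; Z=[0,0,-1]; M=R.from_matrix(np.c_[X,np.cross(Z,X),Z])
    d=R0.inv().apply(np.array([x,y,z])-s["eef_pos"])/.2; w=(R0.inv()*M).as_rotvec()/np.pi
    return np.r_[d,w].round(4).tolist()
E
python3 -c "
from h import *
print(to(.326,.298,.2,184))"
```

```text
[-0.9013, -0.8588, 0.0729, -0.0, -0.0, -0.1527]
```

>>> play_rows([
  [[-0.9, -0.86, 0.05, 0, 0, -0.153, 0.09], [-0.9, -0.86, 0.05, 0, 0, -0.153, 0.09], [-0.9, -0.86, 0.05, 0, 0, -0.153, 0.09], [-0.9, -0.86, 0.05, 0, 0, -0.153, 0.09], [-0.9, -0.86, 0.05, 0, 0, -0.153, 0.09], [-0.9, -0.86, 0.05, 0, 0, -0.153, 0.09]],
])

```text
clock: 2.2
eef_pos: [0.3259, 0.298, 0.2048]
tool_rot: [0.0, -0.035, 0.999, 0.0]
ft_force: [-0.2, 0.4, -0.5]
opening: 0.0503
gripper_force: 0.0
```

>>> play_rows([
  [[-0.4, -1, 0, 0, 0, 0, 0.09], [-0.4, -1, 0, 0, 0, 0, 0.09], [-0.4, -1, 0, 0, 0, 0, 0.09], [-0.4, -1, 0, 0, 0, 0, 0.09], [-0.4, -1, 0, 0, 0, 0, 0.09]],
])

```text
clock: 2.82
eef_pos: [0.4203, 0.1042, 0.2047]
tool_rot: [0.0, -0.035, 0.999, 0.0]
ft_force: [-0.4, 0.2, -0.4]
opening: 0.0501
gripper_force: 0.0
```

>>> play_rows([
  [[-0.4, -1, 0, 0, 0, 0, 0.09], [-0.4, -1, 0, 0, 0, 0, 0.09], [-0.4, -1, 0, 0, 0, 0, 0.09], [-0.4, -1, 0, 0, 0, 0, 0.09], [-0.4, -1, 0, 0, 0, 0, 0.09], [-0.4, -1, 0, 0, 0, 0, 0.09]],
])

```text
clock: 3.58
eef_pos: [0.5135, -0.0874, 0.2044]
tool_rot: [-0.0, -0.037, 0.999, 0.001]
ft_force: [0.1, 0.4, 0.5]
opening: 0.0502
gripper_force: 0.0
```

```bash
python3 -c "
from h import *
s=sensors.get_state(); print(s['clock'],s['eef_pos'],s['opening'],s['joint_positions'])
print(to(.520,-.163,.1,184)); print(to(.520,-.163,.004,184))"
```

```text
3.575 [ 0.51346595 -0.08735381  0.20437677] 0.05015361870420344 [-4.01241578e-01  2.61896846e-02  1.75909373e+00  7.12228740e-04
  1.35733214e+00 -2.04557601e+00]
[-0.0052, -0.3802, 0.5215, 0.0003, -0.0002, 0.0011]
[-0.0054, -0.3807, 1.0015, 0.0003, -0.0002, 0.0011]
```

>>> play_rows([
  [[0, -0.38, 0.3, 0, 0, 0, 0.09], [0, -0.38, 0.5, 0, 0, 0, 0.09], [0, -0.38, 0.5, 0, 0, 0, 0.09], [0, -0.38, 0.7, 0, 0, 0, 0.09], [0, -0.38, 0.9, 0, 0, 0, 0.09], [0, -0.38, 0.99, 0, 0, 0, 0.09], [0, -0.38, 0.99, 0, 0, 0, 0.09]],
])

```text
clock: 4.45
eef_pos: [0.5191, -0.1644, 0.007]
tool_rot: [-0.0, -0.036, 0.999, 0.0]
ft_force: [0.7, -1.2, 0.1]
opening: 0.05
gripper_force: 0.0
```

```bash
python3 - <<'E'
from h import *
s=sensors.get_state(); print(s['clock'],s['eef_pos'],s['opening'],s['ft_force'])
c=viewer.get_image("top");e=viewer.get_image("scene")
a=cv2.resize(c["color"][150:240,340:450],(400,327),interpolation=cv2.INTER_CUBIC)
b=cv2.resize(e["color"][150:250,180:290],(400,364),interpolation=cv2.INTER_CUBIC)
im=np.zeros((364,800,3),np.uint8); im[:327,:400]=a; im[:,400:]=b
cv2.imwrite("pics/g3.png",np.clip(im.astype(int)*1.6,0,255).astype(np.uint8))
E
```

```text
4.45 [ 0.519125   -0.16440568  0.00703114] 0.05001255265427821 [ 0.68055983 -1.19669016  0.14177793]
```

View pics/g3.png

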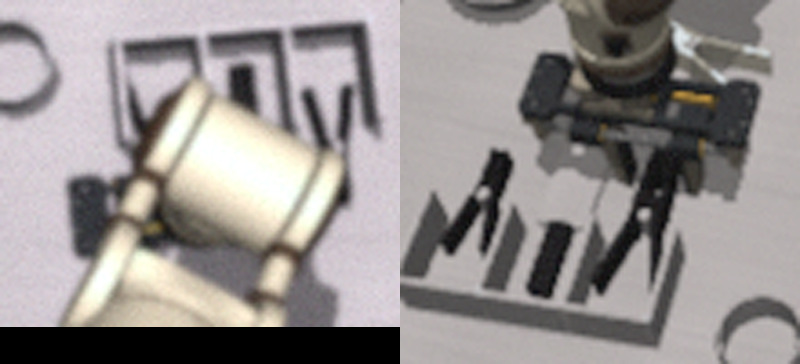

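The right crop shows the fingers straddling the clip's jaws at about (665,165), with the scraper clear. I'll close, then lift.

>>> play_rows([
  [[0, 0, 0, 0, 0, 0, -1], [0, 0, 0, 0, 0, 0, -1], [0, 0, 0, 0, 0, 0, -1], [0, 0, 0, 0, 0, 0, -1], [0, 0, -0.1, 0, 0, 0, -1], [0, 0, -0.3, 0, 0, 0, -1], [0, 0, -0.5, 0, 0, 0, -1], [0, 0, -0.5, 0, 0, 0, -1], [0, 0, -0.5, 0, 0, 0, -1]],
], squeeze=30)

```text
clock: 5.68
eef_pos: [0.5181, -0.1651, 0.1052]
tool_rot: [-0.001, -0.035, 0.999, 0.001]
ft_force: [-0.9, 0.9, -1.8]
opening: 0.0245
gripper_force: 29.9
```

```bash
python3 -c "
from h import *
s=sensors.get_state(); print(s['clock'],s['eef_pos'],s['opening'],s['gripper_force'],s['ft_force'])
print(to(.470,-.03,.107,184),to(.512,.067,.107,87),to(.512,.067,.015,87))"
```

```text
5.675 [ 0.51805358 -0.16512525  0.10519675] 0.024530754115177612 29.94417650916148 [-0.90895243  0.90612216 -1.81830132]
[0.1919, 0.6909, -0.0078, 0.0004, -0.0006, 0.0003] [-0.0519, 1.1599, -0.0077, -0.0002, -0.0008, 0.5392] [-0.0527, 1.1593, 0.4523, -0.0002, -0.0008, 0.5392]
```

>>> play_rows([
  [[-0.04, 0.3, 0, 0, 0, 0.04, -1], [-0.04, 0.6, 0, 0, 0, 0.09, -1], [-0.04, 0.9, 0, 0, 0, 0.14, -1], [-0.04, 1, 0, 0, 0, 0.19, -1], [-0.04, 1, 0, 0, 0, 0.24, -1], [-0.04, 1, 0, 0, 0, 0.29, -1], [-0.04, 1, 0, 0, 0, 0.34, -1], [-0.04, 1, 0, 0, 0, 0.39, -1], [-0.04, 1, 0, 0, 0, 0.44, -1], [-0.04, 1, 0, 0, 0, 0.49, -1], [-0.04, 1, 0, 0, 0, 0.539, -1], [-0.04, 1, 0, 0, 0, 0.539, -1], [-0.04, 1, 0, 0, 0, 0.539, -1]],
])

```text
clock: 7.3
eef_pos: [0.512, 0.0346, 0.1054]
tool_rot: [-0.001, 0.724, 0.689, -0.001]
ft_force: [0.2, 0.4, -0.9]
opening: 0.0243
gripper_force: 29.9
```

```bash
python3 -c "
from h import *
s=sensors.get_state(); print(s['clock'],s['eef_pos'],s['opening'],s['gripper_force'],s['ft_force'])
print(to(.512,.055,.008,87),s['joint_positions'])"
```

```text
7.3 [0.51195795 0.03458857 0.10540718] 0.024302737602323987 29.943509629229084 [ 0.19374352  0.39317505 -0.93403678]
[0.1018, -0.0037, 0.4871, -0.0007, -0.0001, 0.001] [-1.68389323e-01  1.15011904e-01  1.87234071e+00  2.62791133e-06
  1.15645199e+00 -1.19166513e-01]
```

>>> play_rows([
  [[0.1, 0, 0.15, 0, 0, 0, -1], [0.1, 0, 0.3, 0, 0, 0, -1], [0.1, 0, 0.4, 0, 0, 0, -1], [0.1, 0, 0.45, 0, 0, 0, -1], [0.1, 0, 0.485, 0, 0, 0, -1], [0.1, 0, 0.485, 0, 0, 0, -1], [0.1, 0, 0.485, 0, 0, 0, -1]],
])

```text
clock: 8.18
eef_pos: [0.5145, 0.0543, 0.0104]
tool_rot: [0.001, 0.725, 0.689, 0.0]
ft_force: [-0.2, -0.4, -2.0]
opening: 0.0242
gripper_force: 29.9
```

>>> play_rows([
  [[0, 0, 0, 0, 0, 0, -0.3], [0, 0, 0, 0, 0, 0, 0], [0, 0, 0, 0, 0, 0, 0.2], [0, 0, 0, 0, 0, 0, 0.2], [0, 0, 0, 0, 0, 0, 0.2], [0, 0, -0.1, 0, 0, 0, 0.2], [0, 0, -0.3, 0, 0, 0, 0.2], [0, 0, -0.6, 0, 0, 0, 0.5], [-0.6, 0, -0.6, 0, 0, 0, 1], [-0.6, 0, -0.6, 0, 0, 0, 1], [-0.6, 0, -0.6, 0, 0, 0, 1], [-0.6, 0, -0.6, 0, 0, 0, 1]],
])

```text
clock: 9.68
eef_pos: [0.5074, -0.0649, 0.1294]
tool_rot: [-0.0, 0.725, 0.688, 0.0]
ft_force: [-0.5, -0.1, -0.5]
opening: 0.0917
gripper_force: 0.0
```

```bash
python3 - <<'E'
from h import *
s=sensors.get_state(); print(s['clock'],s['eef_pos'],s['opening'],s['ft_force'])
c=viewer.get_image("top");e=viewer.get_image("scene")
a=cv2.resize(c["color"][150:250,270:370],(400,400),interpolation=cv2.INTER_CUBIC)
b=cv2.resize(e["color"][150:250,270:370],(400,400),interpolation=cv2.INTER_CUBIC)
cv2.imwrite("pics/p4.png",np.clip(np.hstack([a,b]).astype(int)*1.6,0,255).astype(np.uint8))
print(proj(e,[(.512,.01,.032),(.512,.078,.032),(.512,-.063,.032)]))
E
```

```text
9.675 [ 0.50743229 -0.06487306  0.1293753 ] 0.09171024919480489 [-0.4558434  -0.13726878 -0.5424472 ]
[[303.83378069 205.02976788]
 [324.7864732  209.48131369]
 [281.67864465 200.32337473]]
```

View pics/p4.png

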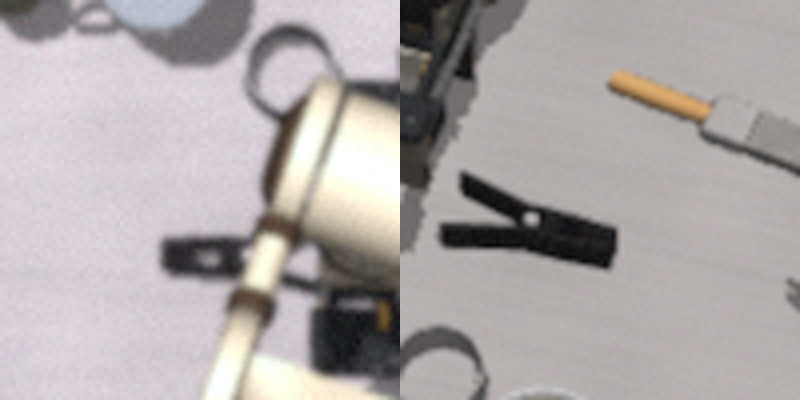

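The scene crop shows the clip flat on the bench, jaws towards +y, pin at about (531,218) (image (302.8,204.5)) and tails to the left, free. Its position matches the prediction to within about 3 mm.

```bash
python3 -c "
from h import *
print(to(.510,-.0525,.003,87))"
```

```text
[0.0579, 0.01, 0.6317, -0.0002, -0.0002, 0.0007]
```

>>> play_rows([
  [[0.06, 0.01, 0.2, 0, 0, 0, 1], [0.06, 0.01, 0.4, 0, 0, 0, 1], [0.06, 0.01, 0.55, 0, 0, 0, 1], [0.06, 0.01, 0.63, 0, 0, 0, 1], [0.06, 0.01, 0.63, 0, 0, 0, 1], [0.06, 0.01, 0.63, 0, 0, 0, 1]],
])

```text
clock: 10.52
eef_pos: [0.5113, -0.0536, 0.0048]
tool_rot: [0.001, 0.725, 0.689, 0.0]
ft_force: [0.1, 0.1, -0.2]
opening: 0.092
gripper_force: 0.0
```

>>> play_rows([
  [[0, 0, 0, 0, 0, 0, -1], [0, 0, 0, 0, 0, 0, -1], [0, 0, 0, 0, 0, 0, -1], [0, 0, 0, 0, 0, 0, -1], [0, 0, 0, 0, 0, 0, -1], [0, 0, 0, 0, 0, 0, -1], [0, 0, 0, 0, 0, 0, -1], [0, 0, 0, 0, 0, 0, -1]],
], squeeze=45)

```text
clock: 11.52
eef_pos: [0.5101, -0.0536, 0.0037]
tool_rot: [-0.0, 0.725, 0.689, -0.0]
ft_force: [-1.5, -0.9, 4.1]
opening: 0.0232
gripper_force: 44.9
```

```bash
python3 -c "
from h import *
print(to(.548,.09,.104,87.1))"
```

```text
[0.7267, 0.1518, -0.5015, -0.0001, 0.0, -0.0003]
```

>>> play_rows([
  [[0, 0, -0.15, 0, 0, 0, -1], [0, 0, -0.3, 0, 0, 0, -1], [0, 0, -0.5, 0, 0, 0, -1], [0.2, 0.15, -0.5, 0, 0, 0, -1], [0.4, 0.15, -0.5, 0, 0, 0, -1], [0.6, 0.15, -0.5, 0, 0, 0, -1], [0.7, 0.15, -0.5, 0, 0, 0, -1], [0.7, 0.15, -0.5, 0, 0, 0, -1], [0.7, 0.15, -0.5, 0, 0, 0, -1]],
])

```text
clock: 12.65
eef_pos: [0.5474, 0.0837, 0.1034]
tool_rot: [0.0, 0.725, 0.688, -0.0]
ft_force: [-1.3, -0.8, -0.3]
opening: 0.0232
gripper_force: 44.9
```

```bash
python3 - <<'E'
from h import *
s=sensors.get_state(); print(s['clock'],s['eef_pos'],s['opening'],s['ft_force'])
c=viewer.get_image("top");e=viewer.get_image("scene")
a=cv2.resize(c["color"][150:240,200:300],(400,360),interpolation=cv2.INTER_CUBIC)
b=cv2.resize(e["color"][180:270,330:430],(400,360),interpolation=cv2.INTER_CUBIC)
cv2.imwrite("pics/p5.png",np.clip(np.hstack([a,b]).astype(int)*1.6,0,255).astype(np.uint8))
p=np.array(s['eef_pos']); d=np.array([.0506,.9987,0])
P=[p+d*.06+[0,0,.0283],p+d*.128+[0,0,.0283],(.555,.259,.115),(.555,.259,.21)]
print((proj(e,P)-[330,180])*4+[400,0],(proj(c,P)-[200,150])*4)
E
```

```text
12.65 [0.5474413  0.08366435 0.10344819] 0.02324446473860306 [-1.25144178 -0.82991292 -0.33683791]
[[460.95441842 112.00975909]
 [555.24645501 136.1743742 ]
 [618.63082844 163.20562484]
 [642.89530213  93.64203183]] [[331.42967214 190.26150678]
 [235.97227811 187.48139625]
 [173.98982202 190.35041889]
 [147.00485878 172.50686731]]
```

View pics/p5.png

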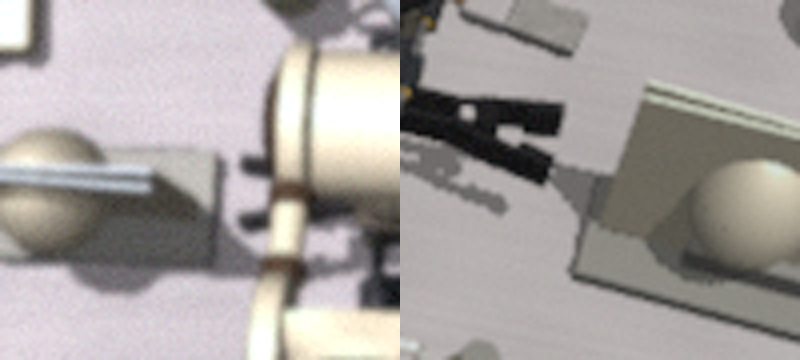

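The scene crop shows the jaws open, with tips at about (557,105) and (550,160), and the pin at (467,111). The clip is level and heading for the mould's edge at (640,95), about 2 mm to +x of the plates' plane. I'll shift 4 mm to -x and advance.

>>> play_rows([
  [[0, -0.02, 0, 0, 0, 0, -1], [0.1, -0.02, 0, 0, 0, 0, -1], [0.2, -0.02, 0, 0, 0, 0, -1], [0.25, -0.02, 0, 0, 0, 0, -1], [0.3, -0.02, 0, 0, 0, 0, -1], [0.35, -0.02, 0, 0, 0, 0, -1], [0.35, -0.02, 0, 0, 0, 0, -1]],
])

```text
clock: 13.62
eef_pos: [0.547, 0.1555, 0.1036]
tool_rot: [-0.0, 0.725, 0.689, -0.0]
ft_force: [0.5, -0.5, -1.0]
opening: 0.023
gripper_force: 44.9
```

```bash
python3 - <<'E'
from h import *
s=sensors.get_state(); print(s['clock'],s['eef_pos'],s['opening'],s['ft_force'],s['moment'])
c=viewer.get_image("top");e=viewer.get_image("scene")
a=cv2.resize(c["color"][170:220,200:270],(400,286),interpolation=cv2.INTER_CUBIC)
b=cv2.resize(e["color"][190:250,350:420],(400,343),interpolation=cv2.INTER_CUBIC)
im=np.zeros((343,800,3),np.uint8); im[:286,:400]=a; im[:,400:]=b
cv2.imwrite("pics/p6.png",np.clip(im.astype(int)*1.6,0,255).astype(np.uint8))
E
```

```text
13.625 [0.54703246 0.15548541 0.10356034] 0.022992112033802775 [ 0.54237513 -0.54531968 -0.99584991] [-0.09511161  0.11917109  0.04580234]
```

View pics/p6.png

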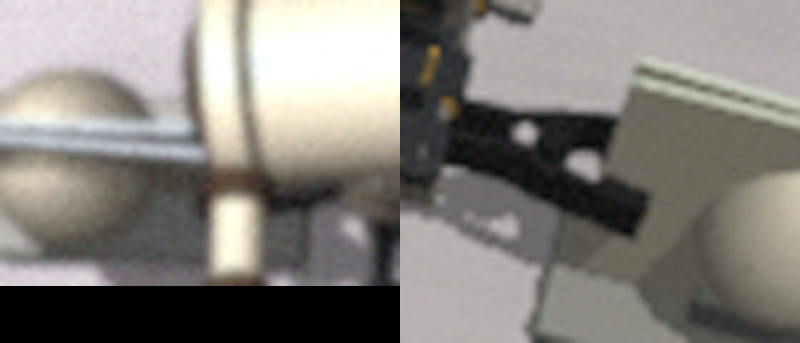

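The scene crop shows the near jaw in front of the rear plate, tip at about (640,215), and the far jaw behind the plates, with no contact force. I'll push on in small steps until the throat meets the edge.

>>> play_rows([
  [[0.03, 0, 0, 0, 0, 0, -1], [0.06, 0, 0, 0, 0, 0, -1], [0.07, 0, 0, 0, 0, 0, -1], [0.07, 0, 0, 0, 0, 0, -1]],
])

```text
clock: 14.22
eef_pos: [0.5477, 0.169, 0.1036]
tool_rot: [0.0, 0.725, 0.689, -0.0]
ft_force: [0.0, 0.9, -0.7]
opening: 0.0227
gripper_force: 44.9
```

>>> play_rows([
  [[0.02, 0, 0, 0, 0, 0, -1], [0.02, 0, 0, 0, 0, 0, -1]],
])

```text
clock: 14.48
eef_pos: [0.548, 0.1723, 0.1036]
tool_rot: [0.0, 0.725, 0.689, -0.0]
ft_force: [-0.5, -2.0, -0.2]
opening: 0.0233
gripper_force: 44.9
```

>>> play_rows([
  [[0.015, 0, 0, 0, 0, 0, -1], [0.015, 0, 0, 0, 0, 0, -1]],
])

```text
clock: 14.72
eef_pos: [0.5483, 0.1726, 0.1038]
tool_rot: [0.002, 0.725, 0.689, -0.002]
ft_force: [-2.2, -12.5, 2.2]
opening: 0.0229
gripper_force: 45.0
```

>>> play_rows([
  [[0.015, 0, 0, 0, 0, 0, -1], [0.015, 0, 0, 0, 0, 0, -1]],
])

```text
clock: 14.98
eef_pos: [0.5486, 0.1728, 0.104]
tool_rot: [0.004, 0.725, 0.689, -0.004]
ft_force: [-3.3, -22.9, 3.6]
opening: 0.0232
gripper_force: 45.0
```

Firm contact at 23 N with the tool at y = 0.1725, where home was predicted. I'll ease the push and let the clip close slowly.

>>> play_rows([
  [[-0.02, 0, 0, 0, 0, 0, -1], [-0.02, 0, 0, 0, 0, 0, -0.45], [-0.02, 0, 0, 0, 0, 0, -0.38], [-0.02, 0, 0, 0, 0, 0, -0.3], [-0.02, 0, 0, 0, 0, 0, -0.22], [-0.02, 0, 0, 0, 0, 0, -0.14], [-0.02, 0, 0, 0, 0, 0, -0.06], [-0.02, 0, 0, 0, 0, 0, 0.02], [-0.02, 0, 0, 0, 0, 0, 0.1], [-0.02, 0, 0, 0, 0, 0, 0.3], [-0.02, 0, 0, 0, 0, 0, 0.6], [-0.02, 0, 0, 0, 0, 0, 1], [-0.02, 0, 0, 0, 0, 0, 1], [-0.02, 0, 0, 0, 0, 0, 1], [-0.02, 0, 0, 0, 0, 0, 1]],
])

```text
clock: 16.85
eef_pos: [0.5481, 0.1749, 0.1036]
tool_rot: [-0.0, 0.725, 0.689, -0.0]
ft_force: [0.7, 0.3, -0.2]
opening: 0.0922
gripper_force: 0.0
```

>>> play_rows([
  [[0, 0, -0.1, 0, 0, 0, 1], [0, 0, -0.2, 0, 0, 0, 1], [0, 0, -0.4, 0, 0, 0, 1], [0, 0, -0.6, 0, 0, 0, 1], [0, 0, -0.8, 0, 0, 0, 1], [-0.5, 0, -0.8, 0, 0, 0, 1], [-1, 0, -0.8, 0, 0, 0, 1], [-1, 0, -0.8, 0, 0, 0, 1], [-1, 0, -0.8, 0, 0, 0, 1], [-1, 0, -0.8, 0, 0, 0, 1]],
])

```text
clock: 18.1
eef_pos: [0.5378, -0.0251, 0.2636]
tool_rot: [-0.0, 0.726, 0.688, 0.0]
ft_force: [-0.2, 0.8, 0.6]
opening: 0.0918
gripper_force: 0.0
```

```bash
python3 - <<'E'
from h import *
s=sensors.get_state(); print(s['clock'],s['eef_pos'],s['opening'],s['ft_force'],s['gripper_force'])
c=viewer.get_image("top");e=viewer.get_image("scene")
a=cv2.resize(c["color"][160:240,170:270],(400,320),interpolation=cv2.INTER_CUBIC)
b=cv2.resize(e["color"][180:270,340:440],(400,360),interpolation=cv2.INTER_CUBIC)
im=np.zeros((360,800,3),np.uint8); im[:320,:400]=a; im[:,400:]=b
cv2.imwrite("pics/p7.png",np.clip(im.astype(int)*1.6,0,255).astype(np.uint8))
P=[(.554,.235,.131),(.555,.259,.115)]
print((proj(e,P)-[340,180])*4+[400,0],(proj(c,P)-[170,160])*4)
E
```

```text
18.1 [ 0.53775296 -0.02507122  0.26355579] 0.09181505651840863 [-0.16820374  0.8226529   0.5776137 ] 0.0
[[548.41009713 143.82545475]
 [578.63082844 163.20562484]] [[323.24432945 148.2069857 ]
 [293.98982202 150.35041889]]
```

View pics/p7.png

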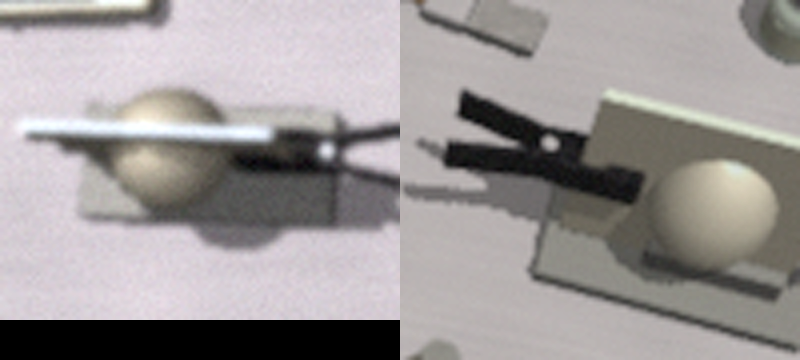

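The picture shows the plates shut (a single line on top) and the clip level. Its pin is at (549,143) in the scene crop against (548,144) predicted for home, and at (327,151) in the top crop against (323,148). The robot is clear, so I'm handing in.

```bash
python3 -c "
from h import *
print(workorder.sign_off())"
```

```text
the job is handed in; nothing more can be done
None
```

The large clip is on the mould's free edge, fully home and about halfway up; in the last pictures the mould is shut, the clip is level and the arm is clear. I handed the job in at about 18 s of the 59 s, and the interface gave no verdict back.

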